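Slide the resistor tray down the step onto the test bed

TASK

On the test dock, take the tray that carries the standing metal resistor can and slide it straight ahead in its own lane, over the step, until the whole tray lies flat on the lower test bed. Keep it sliding rather than picking it up, keep the can standing in its place on the tray, and leave the other tray alone.

Things in the scene. Friction and masses are not known exactly. Their poses are not given: they have to be found in the camera images.
- dock: Fixed dock with two lanes. Origin: table height, under mid step; +x runs away from the robot. Aluminium ledge: x -180 to 0 mm, top 30 mm above table. Grey bed: x 0 to 180, top 24 mm (step down 6 mm at x=0). Stop block 45 mm high from x=180 to 210. Ribs 8 mm thick, 38 mm high at y=-128, 0, 128 run along both, leaving lanes 120 mm wide centred at y=-64 and 64.
- tray: Tray to move, on the ledge in either lane: black, 130 (x) by 90 mm (y), floor 8 mm thick, rim 13 mm high, 0.19 to 0.34 kg. Origin: centre of underside; +x within 5 degrees of the dock's +x. At its robot-side end an upright aluminium grip tab, 30 mm long (x), 8 mm thick (y), centred at x=-42, y=0 mm, top 67 mm above the underside. The can stands loose on it.
- resistor: Steel resistor can, 44 mm in diameter, 46 mm high plus two 12 mm brass posts on top, 0.2 kg, standing loose on the tray's floor about 22 mm ahead (+x) of the tray's centre. Origin: centre of its underside; z points up.
- other_tray: Leave alone: tray of the same shape, size and grip tab, on the ledge in the other lane, carrying instead a flat grey module (60 by 62 mm, 20 mm high) fixed to it. Origin: centre of its underside. A small black adapter stands on the bed ahead of it.
Things that resemble listed ones, but are neither listed nor needed, are in the scene too. What is shaped like the resistor but purple is not meant. Leave any green look-alike of the tray alone.

How it is judged:
At the end, for the whole second after the job is handed in: The whole tray rests flat on the lower bed, clear of the ledge (tilt under 1.7 degrees), within 20 mm of its lane's centre line and 11 degrees of its direction; the can stands upright on it, within 20 mm of 22 mm ahead of the tray's centre; all at rest (x of tray in the frame of dock between 0.06 and 0.12 m and z of tray in the frame of dock between 0.021 and 0.0258 m and angle between tray's own z axis and vertical below 0.03 rad and angle between the x axis of tray and the x axis of dock, either way round below 0.2 rad and (y of tray in the frame of dock between 0.044 and 0.084 m or y of tray in the frame of dock between -0.084 and -0.044 m) and angle between resistor's own z axis and vertical below 0.1 rad and x of resistor in the frame of tray between 0.002 and 0.042 m and y of resistor in the frame of tray between -0.02 and 0.02 m and linear speed of each of tray, resistor below 0.01 m/s); the robot touches nothing.
It fails at once if the tray is picked up (its middle more than 15 mm above the ledge) (height (world z) of tray above 0.045 m).
It fails at once if the tray changes lane, crossing the middle rib (y of tray in the frame of dock between -0.03 and 0.03 m).
It fails at once if the tray tips by more than 14 degrees (angle between tray's own z axis and vertical above 0.25 rad).
It fails at once if the resistor can tips over (angle between resistor's own z axis and vertical above 0.4 rad).
It fails at once if the other tray is moved by more than 15 mm (distance of other_tray from where it was at the start of the episode above 0.015 m).
It also fails if it takes over 35 s, if anything falls off the work surface, if the arm or the gripper's body presses on something with over 40 N, if the wrist force passes 120 N, or if a joint passes its speed limit or range.

ROBOT

A 7-joint arm with a two-finger parallel gripper is mounted at the origin on the work surface. World frame = base frame: x ahead of the robot, y to its left, z up, the work surface at z = 0. Lengths are in m, angles in rad, forces in N, time in s.
With the tool pointing down it reaches from about 0.35 to 0.9 m from the base axis. Payload 19.9 kg.
Tool frame: the origin (TCP) lies at the very end of the fingers, on their centre line; the grasp point (between the pads) lies 19 mm behind it (robot.tcp_to_grasp is the distance from the TCP to the grasp point, in m); z points along the fingers, y is the direction in which the jaws open and shut (so a half turn about z gives the same grasp; the last joint's range is limited). The gripper opens to 85 mm and grips with 20 to 120 N. Pads are 22 mm wide; open, the fingers measure 114 mm over their backs; the gripper's body (76 mm by 85 mm) begins 54 mm behind the grasp point. The pads swing forward as they close: fully open they stand 13 mm farther back than shut.
Start: joints at [-1.204, 0.417, -0.01, 1.614, 0.005, 1.111, -0.053], TCP at [0.248, 0.574, 0.231] pointing down, gripper open.
Joint ranges: [-2.81, 2.81], [-0.39, 2.02], [-1.27, 1.25], [0.06, 2.57], [-1.19, 4.33], [0.19, 2], [-2.82, 2.82]. Speed limits (rad/s): [1.89, 1.89, 2.39, 2.39, 3.01, 3.01, 3.01].

INTERFACE

Orientations are given as [roll, pitch, yaw] about the fixed x, y, z axes, in that order (R = Rz(yaw) Ry(pitch) Rx(roll)).
In Python, from plant import robot, eyes gives the robot as it stands.
- The arm moves only by the shell command python3 -m inch 'ROWS'. ROWS is JSON, a list of rows, each an object of numbers: "dx", "dy", "dz": the shift along the tool's x, y, z in m; "roll": the turn about the tool's z in rad; "grip": the finger opening in m, from 0 to 0.0854. A call has 1 to 5 rows; each row shifts and turns the commanded pose from where the row before left it, along the tool's axes as they then stand; what a row does not reach is not made up. A row lasts 1/12 s, in which the tool goes at most 41.7 mm and 7.16 degrees, less where a joint would pass 70% of its speed; a pose out of reach is approached as far as the arm can. A call with a gripper value outside its range is refused whole. The fingers move at their own pace and stop on an object; the grip force is fixed at half the most. Time passes only in rows, so rows that do not move let the fingers close. It gives the time, the measured TCP pose, the force and the opening at its end, in the units of the state.
- robot.read_state(): the state, without advancing time (a new reading comes with each control period).
- eyes.get_image(name): name is "side" or "top"; returns a dict with "color" (384x512x3 uint8, blue, green, red), "range_z" (384x512 float32, m along the optical axis (not along the pixel's ray), 0 where there is no reading), "mtx" (3x3 intrinsics, pixels), "R" (3x3) and "t" (3): a world point X has camera coordinates R X + t. Camera axes: x right, y down, z forward; pixel columns grow to the right and rows downward; lengths in m; the calibration is good to about 2 mm. A picture is of the moment at which its call begins.
- robot.hand_in(): hands the job in, once; it reports no verdict.
Trained networks look in the newest picture that a camera, given by its name, has taken for a name from the list of things; names that differ only in an ending like _2 or _b are one class to them, and where a whole thing is asked for, a point or a joint stands for the part that bears it (a point fixed in the world has none). Each returns a list of dicts, best first, with "confidence" (0 to 1); they miss things now and then, are a little off and sometimes report something else, mostly with a low value. They report only what shows in the picture. A call takes as long as a camera call. They do not tell look-alikes from the thing itself.
- eyes.masks_of(name, camera): "region" (384x512 bool, what is visible of it) and "extent" ([left, top, width, height] in pixels, round what is visible of it).
The state is a dict: "t": time; "joint_pos": joint angles; "qd": joint speeds; "effort": joint torques, N m; "tcp_pos": TCP position; "ee_rot": TCP orientation; "wrist_force": force on the tool from outside, world axes, zero at the start; "wrist_torque": the same for the moment, N m; "grip_width": finger opening in m.
Only numpy, scipy, OpenCV 4.12 (cv2) and the standard library are available. Lean on these libraries where they do the work, as an engineer would, in place of code of your own. Each camera call takes 0.05 s, during which the arm holds its last target. There are 200 camera calls.

## Working session

There is one attempt and no reset: what is moved stays moved. The work goes in short steps, Python scripts to look and compute and a shell command to move; the robot and the scene stay as the last step left them, time stands still between calls to the robot, and variables do not carry over. Pictures are saved under pics/ and viewed, about 8 in all and at most 12, crops included, and the job is handed in when it is done.

```bash
ls; mkdir -p pics
python3 - <<'E'
from plant import robot, eyes
import cv2,numpy as np,pickle
d={}
for n in("side","top"):
    im=eyes.get_image(n); d[n]=im; cv2.imwrite(f"pics/{n}0.png",im["color"])
    print(n,im["mtx"].tolist(),(-im["R"].T@im["t"]).round(3),im["R"].round(2).tolist())
    for o in("tray","resistor","other_tray","dock"):
        for m in eyes.masks_of(o,n):
            r=m["region"]&(im["range_z"]>0); v,u=np.nonzero(r); z=im["range_z"][v,u]
            P=np.linalg.inv(im["mtx"])@np.array([u*z,v*z,z]); W=im["R"].T@(P-im["t"][:,None])
            print(o,round(m["confidence"],2),m["extent"],W.mean(1).round(3) if len(u) else 0,W.min(1).round(3) if len(u) else 0,W.max(1).round(3) if len(u) else 0,im["color"][r].mean(0).round())
pickle.dump(d,open("d0.pkl","wb"))
print(robot.read_state())
h=np.hstack([d["side"]["color"],d["top"]["color"]]);
E
```

```text
pics
side [[477.08551328544115, 0.0, 259.28875049539835], [0.0, 477.08551328544115, 191.34940698606735], [0.0, 0.0, 1.0]] [ 0.291 -0.728  0.815] [[0.99, -0.17, 0.0], [-0.13, -0.74, -0.66], [0.12, 0.65, -0.75]]
tray 0.91 [130.0, 276.9, 77.4, 60.4] [ 0.197 -0.282  0.011] [ 0.127 -0.334 -0.004] [ 0.269 -0.224  0.068] [ 47. 118.  30.]
tray 0.82 [265.2, 174.3, 59.2, 39.9] [ 0.48  -0.081  0.042] [ 0.416 -0.131  0.025] [ 0.566 -0.     0.097] [37. 38. 38.]
resistor 0.82 [294.9, 173.0, 19.3, 30.5] [ 0.507 -0.086  0.069] [ 0.488 -0.102  0.028] [ 0.548 -0.016  0.097] [41. 46. 49.]
resistor 0.68 [214.3, 200.4, 22.9, 29.9] [ 0.332 -0.101  0.034] [ 0.311 -0.117 -0.005] [ 0.354 -0.032  0.058] [87. 34. 74.]
other_tray 0.85 [269.1, 134.4, 58.8, 36.0] [0.521 0.039 0.048] [ 0.452 -0.011  0.026] [0.595 0.121 0.097] [58. 60. 60.]
dock 0.79 [254.1, 133.1, 190.9, 104.7] [ 0.637 -0.072  0.026] [ 0.389 -0.212 -0.005] [0.827 0.154 0.094] [109. 113. 112.]
top [[413.45117599402477, 0.0, 261.1178593339162], [0.0, 413.45117599402477, 189.5423641318092], [0.0, 0.0, 1.0]] [ 0.207 -0.049  1.029] [[-0.02, -1.0, -0.0]
[... 780 characters left out ...]
{'t': 0.5, 'joint_pos': array([-1.20447753,  0.41742674, -0.01030516,  1.61366638,  0.00469749,
        1.11069659, -0.05302564]), 'qd': array([ 1.07565615e-03, -7.01202512e-05, -9.42834942e-04, -2.46607247e-03,
        1.12204979e-03,  1.49618812e-03, -1.20643073e-03]), 'effort': array([ 1.10749628e-03, -8.63653779e+01,  6.78751655e-01, -4.34950268e+01,
        1.92956615e-02,  2.60487701e-03,  2.18164166e-05]), 'tcp_pos': array([0.24785398, 0.57369518, 0.23121543]), 'ee_rot': array([-3.14142148e+00,  4.00011346e-05,  2.73375519e+00]), 'wrist_force': array([0.36896095, 0.17243048, 0.20109599]), 'wrist_torque': array([ 0.0011601 ,  0.01936315, -0.05366951]), 'grip_width': 0.0855826025559476}
```

View pics/top0.png

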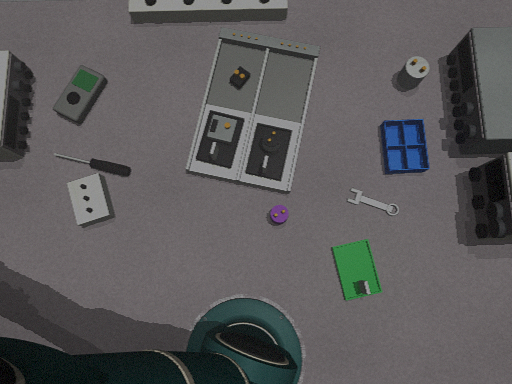

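View pics/side0.png

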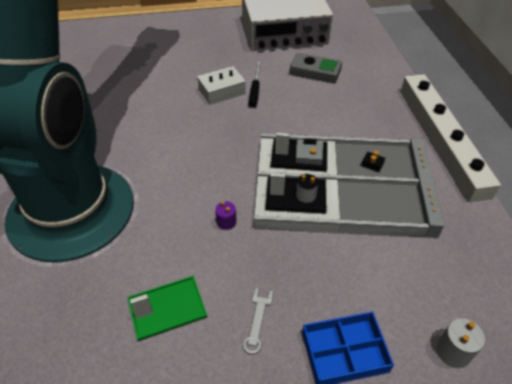

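Top view: the tray with the dark can is in the right lane, with the can near (270,140) and the tab near (264,162). The module tray is in the left lane, near (222,130), and the purple and green decoys sit off the dock. Side view agrees, with the can at (307,188). Next I'll measure the dock, tray and tab.

```bash
cat > m.py <<'E'
import numpy as np,cv2
from plant import robot, eyes
def world(im):
    v,u=np.mgrid[:384,:512]; z=im["range_z"]
    P=np.stack([(u-im["mtx"][0,2])*z/im["mtx"][0,0],(v-im["mtx"][1,2])*z/im["mtx"][1,1],z],-1)
    W=(P-im["t"])@im["R"]; W[z<=0]=np.nan; return W
def rect(p):
    (c,s,a)=cv2.minAreaRect((p[:,:2]*1000).astype(np.float32)); return np.round(c,1),np.round(s,1),round(a,2)
E
python3 - <<'E'
from m import *
for n in("top","side"):
    im=eyes.get_image(n); W=world(im); g=im["color"].astype(int)
    for o in("dock","tray","resistor","other_tray"):
        for m in eyes.masks_of(o,n)[:2]:
            p=W[m["region"]]; p=p[~np.isnan(p[:,0])]; c=np.median(p,0)
            if not .4<c[0]<.8: continue
            if o=="dock": p=p[p[:,2]>.015]
            print(n,o,c.round(3),rect(p),"z",np.percentile(p[:,2],[2,50,98]).round(4))
    # tab: high points in right lane excluding can
    for nm,s in(("tabR",(W[...,1]<-.02)&(W[...,1]>-.14)),("tabL",(W[...,1]>-.01)&(W[...,1]<.1))):
        s=s&(W[...,2]>.075)&(W[...,2]<.11)&(W[...,0]>.4)&(W[...,0]<.6)
        k,l,st,ce=cv2.connectedComponentsWithStats(s.astype(np.uint8))
        for i in range(1,k):
            q=W[l==i]
            if len(q)>4: print(n,nm,len(q),q.mean(0).round(4),rect(q),q[:,2].max().round(3),ce[i].round(1))
im=eyes.get_image("top"); a=cv2.resize(im["color"][100:200,180:310],None,fx=6,fy=6,interpolation=cv2.INTER_CUBIC); cv2.imwrite("pics/c1.png",cv2.convertScaleAbs(a,alpha=1.5))
E
```

```text
top dock [ 0.648 -0.045  0.027] (array([608.8, -37.5]), array([264.6, 390.8]), 76.6) z [0.0208 0.0274 0.0467]
top tray [ 0.479 -0.067  0.039] (array([492.3, -71.5]), array([ 94.3, 136.4]), 75.47) z [0.0306 0.0389 0.0961]
top resistor [ 0.504 -0.077  0.084] (array([517.1, -80.7]), array([42.3, 58.5]), 66.92) z [0.0438 0.0838 0.097 ]
top other_tray [0.523 0.049 0.042] (array([529.4,  50.3]), array([ 96. , 137.2]), 74.13) z [0.0339 0.0423 0.095 ]
top tabR 268 [ 0.5092 -0.0775  0.085 ] (array([510.2, -78.1]), array([41.8, 42.5]), 45.46) 0.1 [271.4 137.9]
top tabR 54 [ 0.4474 -0.0615  0.095 ] (array([449.3, -61.6]), array([ 8.1, 30.3]), 76.64) 0.102 [265.4 162.2]
top tabL 68 [0.4833 0.0595 0.0932] (array([484.7,  60. ]), array([ 8.1, 30. ]), 74.35) 0.101 [213.5 148.6]
side dock [ 0.65  -0.086  0.024] (array([608.4, -38.2]), array([270. , 390.6]), 76.5) z [0.0184 0.0252 0.0443]
side tray [ 0.475 -0.079  0.037] (array([490.6, -64.2]), array([112.9, 132.3]), 74.24) z [0.031 0.037 0.094]
side resistor [ 0.506 -0.09   0.078] (array([508.5, -81. ]), array([40.5, 39.5]), 8.35) z [0.0414 0.078  0.0937]
side other_tray [0.521 0.04  0.042] (array([525.5,  57.2]), array([113. , 131.9]), 74.77) z [0.03   0.0415 0.0913]
side tabR 128 [ 0.448  -0.0637  0.0875] (array([449. , -61.2]), array([12.8, 28.1]), 75.63) 0.097 [277.3 177.7]
side tabR 285 [ 0.5088 -0.0812  0.0826] (array([509.8, -78.2]), array([42.7, 43.1]), 39.2) 0.096 [307.4 181.8]
side tabL 113 [0.4838 0.0583 0.0875] (array([484.1,  59.1]), array([11.3, 29.9]), 72.83) 0.096 [282.2 137. ]
```

View pics/c1.png

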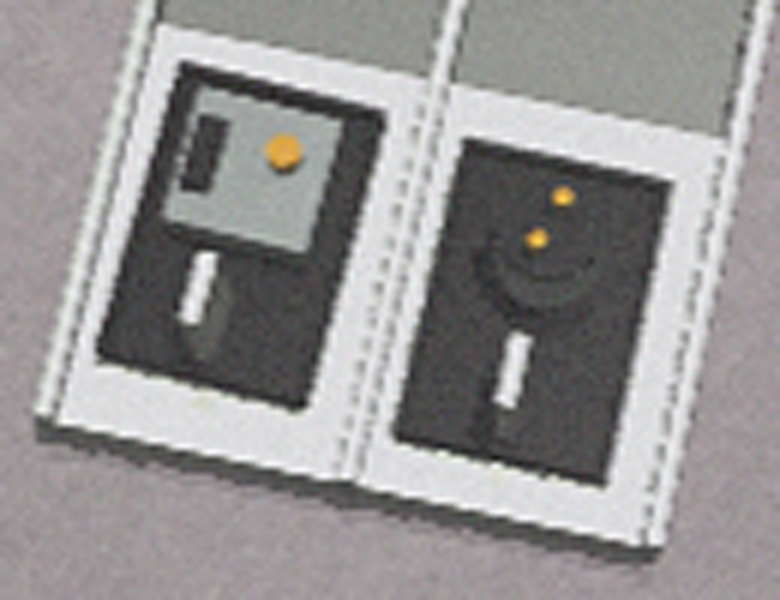

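Measured: dock yaw −13.5°, with its origin near (594,−34) mm. The right-lane tab is at (449,−61.5) mm, yaw about −14°, top 0.097. That puts the tray at dock x≈−92, y≈−61. I'll move above the tab.

```bash
python3 -m inch '[{"roll":-0.082},{"roll":-0.082},{"dx":-0.01,"dy":-0.016},{"dx":-0.0175,"dy":-0.0285},{"dx":-0.0175,"dy":-0.0285}]'
python3 -m inch '[{"dx":-0.0175,"dy":-0.0285},{"dx":-0.0175,"dy":-0.0285},{"dx":-0.0175,"dy":-0.0285},{"dx":-0.0175,"dy":-0.0285},{"dx":-0.0175,"dy":-0.0285}]'
python3 -m inch '[{"dx":-0.0175,"dy":-0.0285},{"dx":-0.0175,"dy":-0.0285},{"dx":-0.0175,"dy":-0.0285},{"dx":-0.0175,"dy":-0.0285},{"dx":-0.0175,"dy":-0.0285}]'
python3 -m inch '[{"dx":-0.0175,"dy":-0.0285},{"dx":-0.0175,"dy":-0.0285},{"dx":-0.0175,"dy":-0.0285},{"dx":-0.0175,"dy":-0.0285},{}]'
```

```text
invalid input at $[0]: expected keys dx, dy, dz, roll, grip
invalid input at $[0]: expected keys dx, dy, dz, roll, grip
invalid input at $[0]: expected keys dx, dy, dz, roll, grip
invalid input at $[0]: expected keys dx, dy, dz, roll, grip
```

All keys are needed in every row.

```bash
python3 -m inch '[{"dx":0,"dy":0,"dz":0,"roll":-0.082,"grip":0.085},{"dx":0,"dy":0,"dz":0,"roll":-0.082,"grip":0.085},{"dx":-0.01,"dy":-0.016,"dz":0,"roll":0,"grip":0.085},{"dx":-0.0175,"dy":-0.0285,"dz":0,"roll":0,"grip":0.085},{"dx":-0.0175,"dy":-0.0285,"dz":0,"roll":0,"grip":0.085}]'
python3 -m inch '[{"dx":-0.0175,"dy":-0.0285,"dz":0,"roll":0,"grip":0.085},{"dx":-0.0175,"dy":-0.0285,"dz":0,"roll":0,"grip":0.085},{"dx":-0.0175,"dy":-0.0285,"dz":0,"roll":0,"grip":0.085},{"dx":-0.0175,"dy":-0.0285,"dz":0,"roll":0,"grip":0.085},{"dx":-0.0175,"dy":-0.0285,"dz":0,"roll":0,"grip":0.085}]'
python3 -m inch '[{"dx":-0.0175,"dy":-0.0285,"dz":0,"roll":0,"grip":0.085},{"dx":-0.0175,"dy":-0.0285,"dz":0,"roll":0,"grip":0.085},{"dx":-0.0175,"dy":-0.0285,"dz":0,"roll":0,"grip":0.085},{"dx":-0.0175,"dy":-0.0285,"dz":0,"roll":0,"grip":0.085},{"dx":-0.0175,"dy":-0.0285,"dz":0,"roll":0,"grip":0.085}]'
```

```text
t: 1.47
tcp_pos: [0.2737, 0.4913, 0.2308]
ee_rot: [-3.141, -0.0, 2.899]
wrist_force: [1.6, 0.2, 0.7]
grip_width: 0.0846
t: 1.88
tcp_pos: [0.3247, 0.3311, 0.2315]
ee_rot: [3.141, 0.0, 2.898]
wrist_force: [0.9, 1.1, -0.0]
grip_width: 0.0849
t: 2.3
tcp_pos: [0.3752, 0.1717, 0.2316]
ee_rot: [3.141, 0.0, 2.898]
wrist_force: [1.1, -0.3, 0.1]
grip_width: 0.085
```

```bash
python3 -m inch '[{"dx":-0.0175,"dy":-0.0285,"dz":0,"roll":0,"grip":0.085},{"dx":-0.0175,"dy":-0.0285,"dz":0,"roll":0,"grip":0.085},{"dx":-0.0175,"dy":-0.0285,"dz":0,"roll":0,"grip":0.085},{"dx":-0.0175,"dy":-0.0285,"dz":0,"roll":0,"grip":0.085},{"dx":-0.0175,"dy":-0.0285,"dz":0,"roll":0,"grip":0.085}]'
python3 -m inch '[{"dx":-0.0175,"dy":-0.0285,"dz":0,"roll":0,"grip":0.085},{"dx":-0.015,"dy":-0.025,"dz":0.02,"roll":0,"grip":0.085},{"dx":0,"dy":0,"dz":0.03,"roll":0,"grip":0.085},{"dx":0,"dy":0,"dz":0.03,"roll":0,"grip":0.085},{"dx":0,"dy":0,"dz":0,"roll":0,"grip":0.085}]'
```

```text
t: 2.72
tcp_pos: [0.4257, 0.0122, 0.2316]
ee_rot: [3.141, 0.001, 2.898]
wrist_force: [1.2, 1.2, -0.3]
grip_width: 0.0848
t: 3.13
tcp_pos: [0.4417, -0.0463, 0.1475]
ee_rot: [-3.139, -0.006, 2.897]
wrist_force: [-2.0, 0.1, -1.0]
grip_width: 0.0851
```

```bash
python3 -m inch '[{"dx":-0.011,"dy":-0.013,"dz":0.02,"roll":0,"grip":0.085},{"dx":0,"dy":0,"dz":0.01,"roll":0,"grip":0.085},{"dx":0,"dy":0,"dz":0,"roll":0,"grip":0.085},{"dx":0,"dy":0,"dz":0,"roll":0,"grip":0.085}]'
python3 - <<'E'
from m import *
im=eyes.get_image("side"); a=cv2.resize(im["color"][80:230,200:370],None,fx=4.5,fy=4,interpolation=cv2.INTER_CUBIC); cv2.imwrite("pics/c2.png",cv2.convertScaleAbs(a,alpha=1.5))
print(robot.read_state()["tcp_pos"])
E
```

```text
t: 3.47
tcp_pos: [0.4517, -0.0609, 0.1221]
ee_rot: [-3.142, -0.0, 2.898]
wrist_force: [0.0, 0.5, -0.4]
grip_width: 0.0849
[ 0.45194701 -0.06078172  0.12248297]
```

View pics/c2.png

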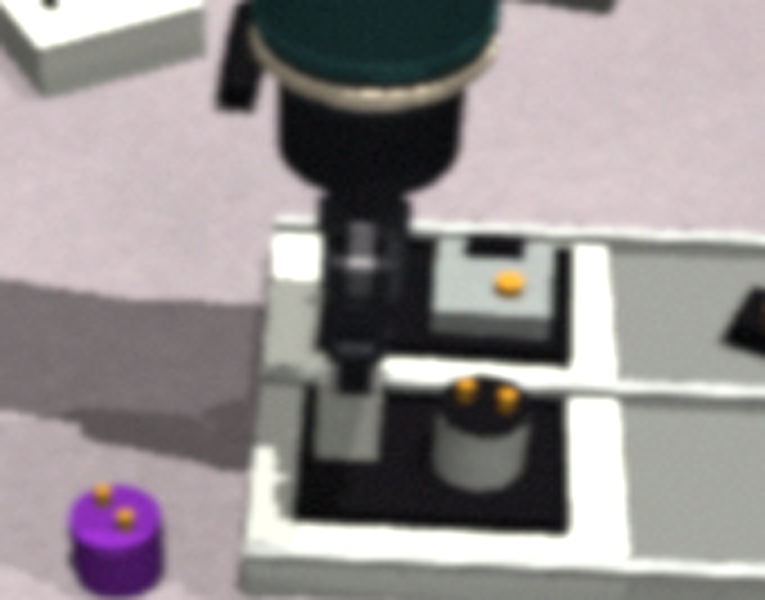

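The gripper is above the tab (crop ≈(350,430)), clear of the can and the other tray. I'll descend and grip.

```bash
python3 -m inch '[{"dx":0.003,"dy":0,"dz":0.016,"roll":0,"grip":0.085},{"dx":0,"dy":0,"dz":0.016,"roll":0,"grip":0.085},{"dx":0,"dy":0,"dz":0.016,"roll":0,"grip":0.085},{"dx":0,"dy":0,"dz":0.016,"roll":0,"grip":0.085},{"dx":0,"dy":0,"dz":0,"roll":0,"grip":0.085}]'
python3 -m inch '[{"dx":0,"dy":0,"dz":0,"roll":0,"grip":0.06},{"dx":0,"dy":0,"dz":0,"roll":0,"grip":0.04},{"dx":0,"dy":0,"dz":0,"roll":0,"grip":0.025},{"dx":0,"dy":0,"dz":0,"roll":0,"grip":0.018},{"dx":0,"dy":0,"dz":0,"roll":0,"grip":0.012}]'
python3 -m inch '[{"dx":0,"dy":0,"dz":0,"roll":0,"grip":0.008},{"dx":0,"dy":0,"dz":0,"roll":0,"grip":0.004},{"dx":0,"dy":0,"dz":0,"roll":0,"grip":0},{"dx":0,"dy":0,"dz":0,"roll":0,"grip":0},{"dx":0,"dy":0,"dz":0,"roll":0,"grip":0}]'
```

```text
t: 3.93
tcp_pos: [0.4481, -0.0598, 0.0565]
ee_rot: [-3.141, -0.002, 2.899]
wrist_force: [-1.6, -0.3, -0.8]
grip_width: 0.0849
t: 4.35
tcp_pos: [0.4491, -0.0604, 0.058]
ee_rot: [3.141, 0.001, 2.898]
wrist_force: [0.0, 0.8, -0.5]
grip_width: 0.0248
t: 4.77
tcp_pos: [0.4489, -0.0605, 0.0577]
ee_rot: [3.141, 0.0, 2.897]
wrist_force: [-2.9, 1.0, 9.6]
grip_width: 0.0073
```

```bash
python3 -m inch '[{"dx":-0.001,"dy":0,"dz":0,"roll":0,"grip":0},{"dx":-0.002,"dy":0,"dz":0,"roll":0,"grip":0},{"dx":-0.003,"dy":0,"dz":0,"roll":0,"grip":0},{"dx":-0.004,"dy":0,"dz":0,"roll":0,"grip":0},{"dx":-0.005,"dy":0,"dz":0,"roll":0,"grip":0}]'
python3 -m inch '[{"dx":-0.005,"dy":0,"dz":0,"roll":0,"grip":0},{"dx":-0.005,"dy":0,"dz":0,"roll":0,"grip":0},{"dx":-0.005,"dy":0,"dz":0,"roll":0,"grip":0},{"dx":-0.005,"dy":0,"dz":0,"roll":0,"grip":0},{"dx":-0.005,"dy":0,"dz":0,"roll":0,"grip":0}]'
python3 -m inch '[{"dx":-0.004,"dy":0,"dz":0,"roll":0,"grip":0},{"dx":-0.003,"dy":0,"dz":0,"roll":0,"grip":0},{"dx":-0.002,"dy":0,"dz":0,"roll":0,"grip":0},{"dx":-0.001,"dy":0,"dz":0,"roll":0,"grip":0},{"dx":0,"dy":0,"dz":0,"roll":0,"grip":0}]'
python3 - <<'E'
from m import *
im=eyes.get_image("side"); a=cv2.resize(im["color"][80:230,230:400],None,fx=4.5,fy=4,interpolation=cv2.INTER_CUBIC); cv2.imwrite("pics/c3.png",cv2.convertScaleAbs(a,alpha=1.5))
E
```

```text
t: 5.18
tcp_pos: [0.4585, -0.063, 0.0574]
ee_rot: [3.141, -0.01, 2.898]
wrist_force: [-36.0, 9.2, 47.8]
grip_width: 0.0074
t: 5.6
tcp_pos: [0.4845, -0.0694, 0.0574]
ee_rot: [3.141, -0.007, 2.898]
wrist_force: [-25.5, 6.4, 34.2]
grip_width: 0.0073
t: 6.02
tcp_pos: [0.4947, -0.0719, 0.0574]
ee_rot: [3.141, -0.006, 2.898]
wrist_force: [-22.1, 5.9, 31.1]
grip_width: 0.0073
```

View pics/c3.png

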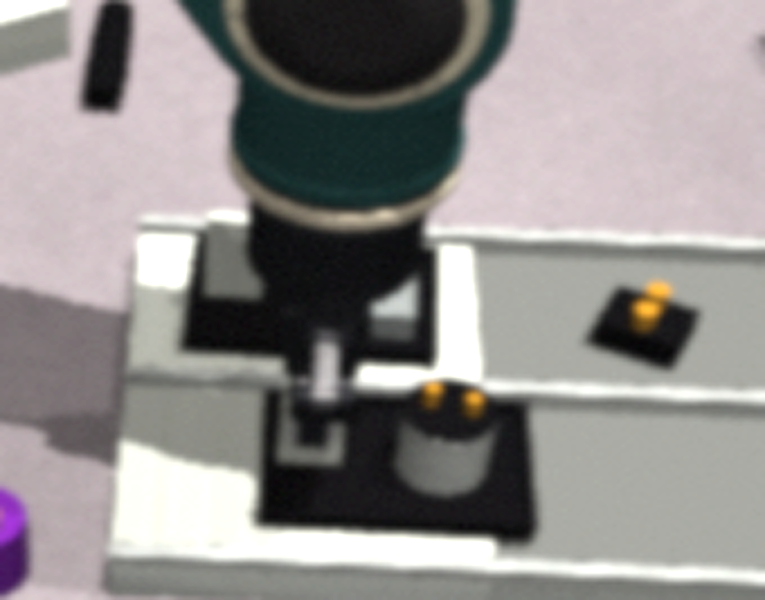

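The tray slid about 45 mm, the can is upright, and the tray's front edge is over the step. Force shows I'm pressing down (31 N), so I'll ease up slightly.

```bash
python3 -m inch '[{"dx":0,"dy":0,"dz":-0.0005,"roll":0,"grip":0},{"dx":0,"dy":0,"dz":0,"roll":0,"grip":0}]'
python3 -m inch '[{"dx":0,"dy":0,"dz":-0.0005,"roll":0,"grip":0},{"dx":0,"dy":0,"dz":0,"roll":0,"grip":0}]'
```

```text
t: 6.23
tcp_pos: [0.4968, -0.0725, 0.0578]
ee_rot: [-3.141, -0.001, 2.898]
wrist_force: [0.3, -0.6, -4.5]
grip_width: 0.0074
t: 6.4
tcp_pos: [0.4972, -0.0726, 0.0583]
ee_rot: [-3.141, -0.0, 2.898]
wrist_force: [-0.7, -0.3, -3.6]
grip_width: 0.0073
```

```bash
python3 -m inch '[{"dx":-0.001,"dy":0,"dz":0,"roll":0,"grip":0},{"dx":-0.002,"dy":0,"dz":0,"roll":0,"grip":0},{"dx":-0.003,"dy":0,"dz":0,"roll":0,"grip":0},{"dx":-0.004,"dy":0,"dz":0,"roll":0,"grip":0},{"dx":-0.005,"dy":0,"dz":0,"roll":0,"grip":0}]'
python3 -m inch '[{"dx":-0.005,"dy":0,"dz":0,"roll":0,"grip":0},{"dx":-0.005,"dy":0,"dz":0,"roll":0,"grip":0},{"dx":-0.005,"dy":0,"dz":0,"roll":0,"grip":0},{"dx":-0.005,"dy":0,"dz":0,"roll":0,"grip":0},{"dx":-0.005,"dy":0,"dz":0,"roll":0,"grip":0}]'
python3 -m inch '[{"dx":-0.005,"dy":0,"dz":0,"roll":0,"grip":0},{"dx":-0.005,"dy":0,"dz":0,"roll":0,"grip":0},{"dx":-0.005,"dy":0,"dz":0,"roll":0,"grip":0},{"dx":-0.005,"dy":0,"dz":0,"roll":0,"grip":0},{"dx":-0.005,"dy":0,"dz":0,"roll":0,"grip":0}]'
python3 -m inch '[{"dx":-0.004,"dy":0,"dz":0,"roll":0,"grip":0},{"dx":-0.003,"dy":0,"dz":0,"roll":0,"grip":0},{"dx":-0.002,"dy":0,"dz":0,"roll":0,"grip":0},{"dx":-0.001,"dy":0,"dz":0,"roll":0,"grip":0},{"dx":0,"dy":0,"dz":0,"roll":0,"grip":0}]'
python3 - <<'E'
from m import *
im=eyes.get_image("side"); a=cv2.resize(im["color"][80:230,250:420],None,fx=4.5,fy=4,interpolation=cv2.INTER_CUBIC); cv2.imwrite("pics/c4.png",cv2.convertScaleAbs(a,alpha=1.5))
E
```

```text
t: 6.82
tcp_pos: [0.5122, -0.0763, 0.0583]
ee_rot: [-3.141, -0.0, 2.898]
wrist_force: [0.2, -0.4, -3.8]
grip_width: 0.0074
t: 7.23
tcp_pos: [0.5366, -0.0824, 0.0583]
ee_rot: [-3.141, -0.0, 2.898]
wrist_force: [-0.0, -0.7, -4.8]
grip_width: 0.0073
t: 7.65
tcp_pos: [0.5608, -0.0884, 0.0583]
ee_rot: [-3.142, -0.0, 2.898]
wrist_force: [0.4, -0.6, -4.4]
grip_width: 0.0075
t: 8.07
tcp_pos: [0.5701, -0.0907, 0.0583]
ee_rot: [-3.142, 0.0, 2.898]
wrist_force: [-0.0, -0.2, -4.0]
grip_width: 0.0073
```

View pics/c4.png

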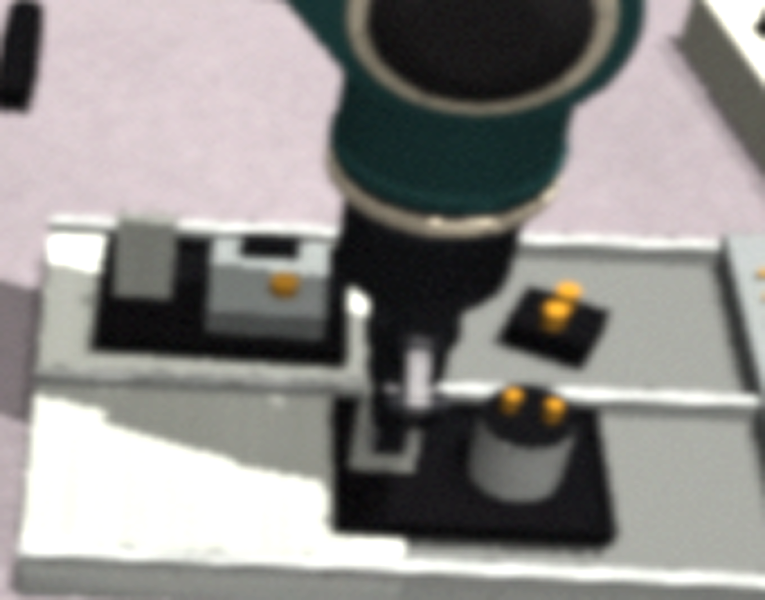

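The can is upright and the tray is level and halfway across the step. I'll lower 0.4 mm so it slides on the ledge, then finish the last 57 mm.

```bash
python3 -m inch '[{"dx":-0.001,"dy":0,"dz":0.0004,"roll":0,"grip":0},{"dx":-0.002,"dy":0,"dz":0,"roll":0,"grip":0},{"dx":-0.003,"dy":0,"dz":0,"roll":0,"grip":0},{"dx":-0.004,"dy":0,"dz":0,"roll":0,"grip":0},{"dx":-0.005,"dy":0,"dz":0,"roll":0,"grip":0}]'
python3 -m inch '[{"dx":-0.005,"dy":0,"dz":0,"roll":0,"grip":0},{"dx":-0.005,"dy":0,"dz":0,"roll":0,"grip":0},{"dx":-0.005,"dy":0,"dz":0,"roll":0,"grip":0},{"dx":-0.005,"dy":0,"dz":0,"roll":0,"grip":0},{"dx":-0.005,"dy":0,"dz":0,"roll":0,"grip":0}]'
python3 -m inch '[{"dx":-0.005,"dy":0,"dz":0,"roll":0,"grip":0},{"dx":-0.005,"dy":0,"dz":0,"roll":0,"grip":0},{"dx":-0.004,"dy":0,"dz":0,"roll":0,"grip":0},{"dx":-0.003,"dy":0,"dz":0,"roll":0,"grip":0},{"dx":-0.002,"dy":0,"dz":0,"roll":0,"grip":0}]'
python3 -m inch '[{"dx":0,"dy":0,"dz":0,"roll":0,"grip":0},{"dx":0,"dy":0,"dz":0.001,"roll":0,"grip":0},{"dx":0,"dy":0,"dz":0.0015,"roll":0,"grip":0},{"dx":0,"dy":0,"dz":0.0015,"roll":0,"grip":0},{"dx":0,"dy":0,"dz":0.001,"roll":0,"grip":0}]'
python3 - <<'E'
from m import *
im=eyes.get_image("side"); a=cv2.resize(im["color"][80:230,270:440],None,fx=4.5,fy=4,interpolation=cv2.INTER_CUBIC); cv2.imwrite("pics/c5.png",cv2.convertScaleAbs(a,alpha=1.5))
E
```

```text
t: 8.53
tcp_pos: [0.5849, -0.0943, 0.058]
ee_rot: [-3.142, 0.0, 2.898]
wrist_force: [0.4, 0.2, -3.8]
grip_width: 0.0074
t: 8.95
tcp_pos: [0.6093, -0.1005, 0.0579]
ee_rot: [-3.141, -0.0, 2.898]
wrist_force: [-0.1, -0.5, -4.7]
grip_width: 0.0074
t: 9.37
tcp_pos: [0.6276, -0.1051, 0.0579]
ee_rot: [-3.141, 0.0, 2.898]
wrist_force: [-0.2, -0.9, -3.7]
grip_width: 0.0071
t: 9.78
tcp_pos: [0.627, -0.1048, 0.0527]
ee_rot: [-3.142, -0.0, 2.898]
wrist_force: [0.9, 0.2, -4.9]
grip_width: 0.0072
```

View pics/c5.png

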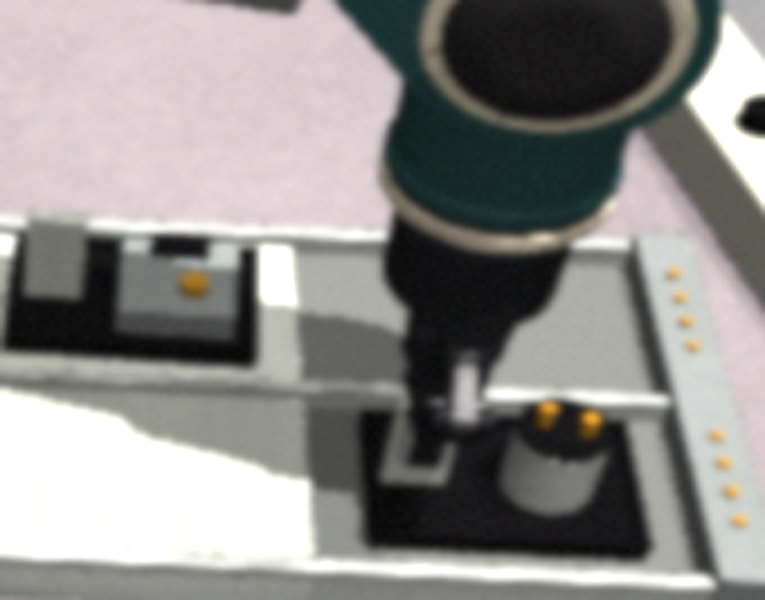

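The tray is past the step edge with a gap behind it, and the can is upright. I'll lower until contact.

```bash
python3 -m inch '[{"dx":0,"dy":0,"dz":0.0005,"roll":0,"grip":0},{"dx":0,"dy":0,"dz":0,"roll":0,"grip":0}]'
python3 -m inch '[{"dx":0,"dy":0,"dz":0.0003,"roll":0,"grip":0},{"dx":0,"dy":0,"dz":0,"roll":0,"grip":0}]'
python3 -m inch '[{"dx":0,"dy":0,"dz":0.0003,"roll":0,"grip":0},{"dx":0,"dy":0,"dz":0,"roll":0,"grip":0}]'
```

```text
t: 10.0
tcp_pos: [0.6272, -0.1049, 0.0524]
ee_rot: [-3.142, -0.0, 2.898]
wrist_force: [0.4, -0.7, -3.9]
grip_width: 0.0071
t: 10.17
tcp_pos: [0.6273, -0.1049, 0.0521]
ee_rot: [-3.142, 0.0, 2.898]
wrist_force: [-0.1, -0.0, -4.3]
grip_width: 0.0075
t: 10.33
tcp_pos: [0.6272, -0.1049, 0.0518]
ee_rot: [-3.142, 0.0, 2.898]
wrist_force: [-0.6, -0.0, -3.3]
grip_width: 0.0073
```

```bash
python3 -m inch '[{"dx":0,"dy":0,"dz":0.0002,"roll":0,"grip":0},{"dx":0,"dy":0,"dz":0,"roll":0,"grip":0}]'
python3 -m inch '[{"dx":0,"dy":0,"dz":0.0002,"roll":0,"grip":0},{"dx":0,"dy":0,"dz":0,"roll":0,"grip":0}]'
```

```text
t: 10.5
tcp_pos: [0.6273, -0.105, 0.0517]
ee_rot: [-3.142, 0.0, 2.898]
wrist_force: [0.4, 0.4, -3.7]
grip_width: 0.0073
t: 10.67
tcp_pos: [0.6274, -0.105, 0.0516]
ee_rot: [-3.142, 0.0, 2.898]
wrist_force: [-0.8, -0.2, 0.6]
grip_width: 0.0072
```

Contact. Releasing and retreating straight up.

```bash
python3 -m inch '[{"dx":0,"dy":0,"dz":0,"roll":0,"grip":0.012},{"dx":0,"dy":0,"dz":0,"roll":0,"grip":0.025},{"dx":0,"dy":0,"dz":0,"roll":0,"grip":0.045},{"dx":0,"dy":0,"dz":0,"roll":0,"grip":0.06},{"dx":0,"dy":0,"dz":0,"roll":0,"grip":0.06}]'
python3 -m inch '[{"dx":0,"dy":0,"dz":-0.01,"roll":0,"grip":0.06},{"dx":0,"dy":0,"dz":-0.02,"roll":0,"grip":0.06},{"dx":0,"dy":0,"dz":-0.03,"roll":0,"grip":0.06},{"dx":0,"dy":0,"dz":-0.03,"roll":0,"grip":0.06},{"dx":0.03,"dy":0,"dz":-0.02,"roll":0,"grip":0.06}]'
python3 -m inch '[{"dx":0.035,"dy":0,"dz":0,"roll":0,"grip":0.06},{"dx":0.035,"dy":0,"dz":0,"roll":0,"grip":0.06},{"dx":0.035,"dy":0,"dz":0,"roll":0,"grip":0.06},{"dx":0.035,"dy":0,"dz":0,"roll":0,"grip":0.06},{"dx":0,"dy":0,"dz":0,"roll":0,"grip":0.06}]'
python3 - <<'E'
from m import *
a=np.radians(13.5);D=np.array([[np.cos(a),-np.sin(a)],[np.sin(a),np.cos(a)]]);o=np.array([.594,-.0343])
for n in("side","top"):
    im=eyes.get_image(n); W=world(im)
    for k in("tray","resistor","other_tray"):
        for m in eyes.masks_of(k,n)[:3]:
            p=W[m["region"]]; p=p[~np.isnan(p[:,0])]; c=np.median(p,0)
            if c[0]<.4: continue
            r=rect(p); print(n,k,c.round(3),r,"dock xy",(D@(r[0]/1000-o)).round(4),np.percentile(p[:,2],[2,50,98]).round(4))
    L=np.stack([(W[...,:2]-o)@D.T][0:1])[0]
    s=(W[...,2]>.065)&(W[...,2]<.1)&(L[...,1]<-.03)&(L[...,1]>-.11)&(L[...,0]>0)&(L[...,0]<.17)
    q,l,st,ce=cv2.connectedComponentsWithStats(s.astype(np.uint8))
    for i in range(1,q):
        if (l==i).sum()>10: r=rect(W[l==i]); print(n,"part",r,(D@(r[0]/1000-o)).round(4))
    if n=="side":
        cv2.imwrite("pics/c6.png",cv2.convertScaleAbs(cv2.resize(im["color"][100:240,240:450],None,fx=3.8,fy=4,interpolation=cv2.INTER_CUBIC),alpha=1.5))
E
```

```text
t: 11.08
tcp_pos: [0.6274, -0.1049, 0.0515]
ee_rot: [-3.142, 0.0, 2.898]
wrist_force: [0.9, 0.0, -0.0]
grip_width: 0.0596
t: 11.5
tcp_pos: [0.6015, -0.0988, 0.1649]
ee_rot: [-3.141, 0.005, 2.898]
wrist_force: [0.7, -0.1, 0.6]
grip_width: 0.06
t: 11.92
tcp_pos: [0.4569, -0.0628, 0.1615]
ee_rot: [3.14, -0.003, 2.898]
wrist_force: [1.7, -0.5, 0.7]
grip_width: 0.0597
side tray [ 0.649 -0.125  0.031] (array([ 670.8, -111.5]), array([106.7, 135.8]), 74.52) dock xy [ 0.0927 -0.0571] [0.0223 0.0309 0.0879]
side other_tray [0.534 0.028 0.041] (array([ 5.118e+02, -3.000e-01]), array([226.6, 129.8]), 75.27) dock xy [-0.0879  0.0139] [0.0305 0.0414 0.0648]
side part (array([ 626.7, -105.5]), array([11.9, 30.6]), 78.34) [ 0.0484 -0.0616]
side part (array([ 687.7, -121.6]), array([45.3, 42.3]), 74.43) [ 0.1115 -0.063 ]
```

View pics/c6.png

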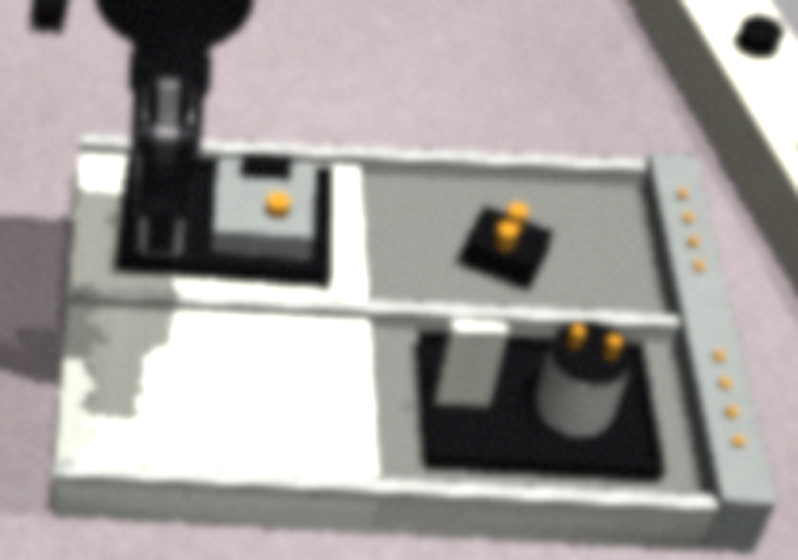

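The tray lies on the bed clear of the step (crop ≈(540,400)). The can stands on it, the other tray is in place, and the arm is clear. Settling, then handing in.

```bash
python3 -m inch '[{"dx":0,"dy":0,"dz":0,"roll":0,"grip":0.06},{"dx":0,"dy":0,"dz":0,"roll":0,"grip":0.06},{"dx":0,"dy":0,"dz":0,"roll":0,"grip":0.06}]'
python3 -c "
from plant import robot
print(robot.hand_in())"
```

```text
t: 12.57
tcp_pos: [0.4624, -0.064, 0.1613]
ee_rot: [-3.141, -0.0, 2.898]
wrist_force: [0.8, -0.3, -0.8]
grip_width: 0.0597
the job is handed in; nothing more can be done
None
```

I gripped the can tray's tab in the right lane and slid it about 182 mm straight ahead. I set it down the 6 mm onto the lower bed, let go and backed away, then handed in at about 12.6 s. The hand-in gives no verdict.

**Last checks, from the side camera:**

| Check | Measured | Allowed |
|---|---|---|
| Tray x in the dock frame | about 90 mm | 60 to 120 mm |
| Tray y in the dock frame | about −62 mm | −84 to −44 mm |
| Tray direction off the dock's | about 2° | 11° |
| Can ahead of tray centre | about 21 mm, standing | 2 to 42 mm |

- **Tray height:** its floor read about 31 mm above the table, which fits lying on the 24 mm bed. I did not measure its tilt separately; it looked flat in the picture.
- **Other tray:** it looked unmoved in the picture. Its final mask covered more than that tray (227 mm across instead of about 90), so I have no usable number for it.
- **Top camera:** it gave no detections in the final check, so the numbers above come from one view only.

**Sliding contact:** early on the gripper pressed the tray down with up to about 48 N wrist force, so I eased up about 1 mm. From there until set-down the wrist carried almost all of the tray's weight. The tray was therefore within about 0.6 mm of the ledge, touching it very lightly or just hovering, rather than sliding under its full weight.

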